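# Seat the tumbling bowl, then hold the guard flap at its balance point

## Task

Set the lidded tumbling bowl on the tumbler's drive base so that its two lugs drop right down over the two pegs, and let go of it. Then swing the open guard flap, which has a grab bar on its free edge, gently up until it stands upright at its balance point, where it would fall neither way, and finish the program still holding it there in the fingers so I can lock the stay; never let it drop to either side. Leave the steel block, the hammer and the jar where they are.

Things in the scene. Friction and masses are not known exactly. Their poses are not given: they have to be found in the camera images.
- bowl: Lidded bowl (sizes in mm), 100 dia, lid top at z=36, about 0.5 kg. Origin: underside centre. Steel lugs at its foot along +y and -y reach y=+-90 (34 wide, 10 thick), with vertical 16 mm through holes at x=0, y=+-73. Grip fin on the lid 14 thick (x), 60 long (y), z=36 to 71: pinch from above. Same after a half turn about z. Starts on the bench right of the base; may swap places with the block.
- drive_base: Fixed green machine base (sizes in mm), 220 x 220, flat deck 35 above the bench. Origin: underside centre; z up; its -x side faces the robot, yaw varies. On the deck two steel pegs at x=-10, y=+-73: 12 dia, 18 high, the top 6 tapering to 6 dia. Hinge posts at x=100, y=+-98, 127 high, carry the flap.
- deck (a point): Point on the deck midway between the pegs (x=-10, y=0, z=35 in the base's frame, same axes). The seated bowl's origin comes here, its y axis along the base's y.
- flap_angle (a joint): Guard flap angle (rad). 0 = level over the deck towards the robot; 1.571 = upright, its weight exactly above the hinge (balance point); 2.0 = end stop, leaning back away from the robot, where it rests at the start. Nearly frictionless: let go off balance, it falls to that side.
- flap: The guard flap (sizes in mm): metal frame with clear pane, 158 wide (y), 10 thick, its edge 153 from the hinge axis, then the grab bar; 0.28 kg in all. Origin: middle of its hinge axis (x=100, y=0, z=118 mm in the base's frame), the axis along the base's y. Axes as the base's at joint 0; they turn with the flap.
- grab_bar (a point): Round steel bar (sizes in mm) on the flap's free edge, 12 dia, along the base's y, 190 from the hinge axis, in the flap's plane. Point: bar's middle. Side arms at y=+-60 (10 wide) join it to the flap's frame, whose edge lies 37 from the bar's axis: fingers fit either side of the bar over the 110 between the arms. Turns with the flap.
- bench_block: Loose bystander: round steel bench block, 90 dia, 50 mm high, 2.4 kg. Origin: centre of its underside.
- hammer: Loose bystander: hammer 240 mm long lying along its x axis, left of the drive base. Origin: under its middle.
- jar: Loose bystander: closed amber glass jar, 60 mm dia, 75 mm high, left of the drive base. Origin: centre of its underside.

How it is judged:
On the way:
1. the bowl is seated over both pegs, flat on the deck, and released (horizontal distance between bowl and deck below 0.005 m and z of bowl in the frame of deck below 0.004 m and angle between the y axis of bowl and the y axis of drive_base, either way round below 0.08 rad and angle between bowl's own z axis and vertical below 0.05 rad and contact force between the fingers and bowl below 0.1 N and linear speed of bowl below 0.02 m/s), for 0.2 s.
At the end, for the whole second after the job is handed in: Flap held still (under 0.05 rad/s) within 0.07 rad of upright, fingers on it (over 0.5 N); bowl untouched on the pegs: origin within 5 mm sideways and 4 mm in height of the deck point, level within 0.05 rad, lugs within 0.08 rad of the peg line (horizontal distance between bowl and deck below 0.005 m and z of bowl in the frame of deck below 0.004 m and angle between the y axis of bowl and the y axis of drive_base, either way round below 0.08 rad and angle between bowl's own z axis and vertical below 0.05 rad and contact force between the fingers and bowl below 0.1 N and value of joint flap_angle between 1.501 and 1.641 rad and velocity of joint flap_angle between -0.05 and 0.05 rad/s and contact force between the fingers and flap above 0.5 N and contact force between bowl and flap below 0.1 N); the arm keeps its last pose, push and grip.
It fails at once if the flap falls past its balance point towards the closed side (below 1.2 rad) (value of joint flap_angle below 1.2 rad).
It fails at once if the flap is dropped or flung (faster than 2.5 rad/s) (velocity of joint flap_angle above 2.5 rad/s or velocity of joint flap_angle below -2.5 rad/s).
It fails at once if the bench_block is moved by more than 30 mm (distance of bench_block from where it was at the start of the episode above 0.03 m).
It fails at once if the hammer is moved by more than 30 mm (distance of hammer from where it was at the start of the episode above 0.03 m).
It fails at once if the jar is moved by more than 30 mm (distance of jar from where it was at the start of the episode above 0.03 m).
It also fails if it takes over 58 s, if anything falls off the work surface, if the arm or the gripper's body presses on something with over 40 N, if the wrist force passes 120 N, or if a joint passes its speed limit or range.

## Robot

A 7-joint arm with a two-finger parallel gripper is mounted at the origin on the work surface. World frame = base frame: x ahead of the robot, y to its left, z up, the work surface at z = 0. Lengths are in m, angles in rad, forces in N, time in s.
With the tool pointing down it reaches from about 0.4 to 0.85 m from the base axis. Payload 4.5 kg.
Tool frame: the origin (TCP) lies midway between the tips of the shut fingers; the grasp point (between the pads) lies 19 mm behind it; z points along the fingers, y is the direction in which the jaws open and shut (so a half turn about z gives the same grasp; the last joint's range is limited). The gripper opens to 88 mm and grips with 3 to 60 N. Pads are 18 mm wide; open, the fingers measure 123 mm over their backs; the gripper's body (75 mm by 187 mm) begins 45 mm behind the grasp point.
Start: joints at [1.265, 0.689, -0.195, 1.565, 0.157, 0.902, -0.215], TCP at [0.208, -0.589, 0.239] pointing down, gripper open.
Joint ranges: [-3.01, 3.01], [-0.46, 2.08], [-1.47, 1.51], [0.13, 2.56], [-1, 4.14], [0.04, 2.09], [-2.66, 2.66]. Speed limits (rad/s): [2.57, 2.57, 3.14, 3.14, 3.14, 3.14, 3.14].

## Interface

Orientations are given as a unit quaternion [x, y, z, w].
In Python, from plant import r gives the robot as it stands. The module is installed in compiled form; this text tells all that it offers.
- The arm moves only by the shell command python3 -m jog 'ROWS' [FORCE]. ROWS is JSON, a list of rows, each an object with "translation": the shift along the tool's x, y, z in units of 40 mm (1.0 is 40 mm), a list of three; "twist": the turn about the tool's z in units of 6 degrees (1.0 is 6 degrees); "claw": the opening in per cent of the stroke, from 0 (shut) to 100 (fully open). A call has 1 to 20 rows; each row shifts and turns the commanded pose from where the row before left it, along the tool's axes as they then stand; what a row does not reach is not made up. A row lasts 1/12 s, in which the tool goes at most 41.7 mm and 7.16 degrees, less where a joint would pass 70% of its speed; a pose out of reach is approached as far as the arm can. A call is refused whole if a number of a shift passes 1 or a number of a turn 1, either way. A call with a gripper value outside its range is refused whole. The fingers move at their own pace and stop on an object; FORCE is the grip in N (left out, the last holds). Time passes only in rows, so rows that do not move let the fingers close. It gives the time, the measured TCP pose, the force and the opening at its end, in the units of the state.
- r.get_state(): the state, without advancing time (a new reading comes with each control period).
- r.snapshot(name): name is "side" or "top"; returns a dict with "img" (480x640x3 uint8, red, green, blue), "fx", "fy", "cx", "cy" (pixels), "dist_coeffs" ([k1, k2, p1, p2, k3] as OpenCV has them; the pictures are not rectified), "origin" and "rotation" of the camera in the world. Camera axes: x right, y up, looking along -z (the intrinsics and any distortion apply to the point x, -y, -z); pixel columns grow to the right and rows downward; lengths in m; the calibration is good to about 2 mm. A picture is of the moment at which its call begins. There is no depth.
- r.finish_job(): hands the job in, once; it reports no verdict.
Trained networks look in the newest picture that a camera, given by its name, has taken for a name from the list of things; names that differ only in an ending like _2 or _b are one class to them, and where a whole thing is asked for, a point or a joint stands for the part that bears it (a point fixed in the world has none). Each returns a list of dicts, best first, with "confidence" (0 to 1); they miss things now and then, are a little off and sometimes report something else, mostly with a low value. They report only what shows in the picture. A call takes as long as a camera call.
- r.spot_in(label, camera): "rect" ([left, top, right, bottom] in pixels, round what is visible of it).
- r.spot_point(label, camera): "location" ([row, column] in pixels: a listed point, or the origin of a listed thing).
The state is a dict: "clock": time; "q": joint angles; "qd": joint speeds; "joint_torque": joint torques, N m; "tool_pos": TCP position; "eef_rot": TCP orientation; "contact_force": force on the tool from outside, world axes, zero at the start; "moment": the same for the moment, N m; "opening": opening from 0.0 (shut) to 1.0 (fully open).
Only numpy, scipy, OpenCV 4.12 (cv2) and the standard library are available. Lean on these libraries where they do the work, as an engineer would, in place of code of your own. Each camera call takes 0.05 s, during which the arm holds its last target. There are 200 camera calls.

## Working session

There is one attempt and no reset: what is moved stays moved. The work goes in short steps, Python scripts to look and compute and a shell command to move; the robot and the scene stay as the last step left them, time stands still between calls to the robot, and variables do not carry over. Pictures are saved under pics/ and viewed, about 8 in all and at most 12, crops included, and the job is handed in when it is done.

```bash
mkdir -p pics
cat > h.py <<'E'
import numpy as np, cv2
from plant import r
from scipy.spatial.transform import Rotation as R
def cam(n,save=None):
    s=r.snapshot(n)
    if save: cv2.imwrite('pics/'+save,s['img'][:,:,::-1])
    return s
def K(s): return np.array([[s['fx'],0,s['cx']],[0,s['fy'],s['cy']],[0,0,1.]])
def Rm(s):
    q=np.array(s['rotation'],float); return q if q.shape==(3,3) else R.from_quat(q).as_matrix()
def ray(s,uv):
    p=cv2.undistortPoints(np.array([[uv]],float),K(s),np.array(s['dist_coeffs'],float))[0,0]
    return np.array(s['origin'],float),Rm(s)@np.array([p[0],-p[1],-1.])
def atz(s,uv,z):
    o,d=ray(s,uv); return o+d*(z-o[2])/d[2]
def proj(s,P):
    c=(np.atleast_2d(P)-np.array(s['origin']))@Rm(s); c=c*[1,-1,-1]
    return cv2.projectPoints(c,np.zeros(3),np.zeros(3),K(s),np.array(s['dist_coeffs'],float))[0][:,0]
def tri(s1,u1,s2,u2):
    A=0;b=0
    for s,u in((s1,u1),(s2,u2)):
        o,d=ray(s,u); d=d/np.linalg.norm(d); M=np.eye(3)-np.outer(d,d); A=A+M; b=b+M@o
    return np.linalg.solve(A,b)
E
python3 - <<'E'
from h import *
for n in('top','side'):
    s=cam(n,n+'0.png')
    print(n,s['fx'],np.round(s['origin'],3),np.round(s['rotation'],3).tolist(),s['dist_coeffs'])
    for l in('bowl','drive_base','deck','flap','grab_bar','bench_block','hammer','jar'):
        p=r.spot_point(l,n)[:2]; b=r.spot_in(l,n)[:1]
        print(l,[(np.round(x['location'],1).tolist(),round(x['confidence'],2)) for x in p],[np.round(x['rect']).tolist() for x in b])
st=r.get_state(); print({k:np.round(v,3).tolist() for k,v in st.items()})
E
```

```text
top 476.1378032559845 [0.355 0.057 1.008] [0.06, -0.072, -0.699, 0.709] [-0.12527638  0.          0.          0.          0.        ]
bowl [([293.9, 443.4], 0.71)] [[402.0, 266.0, 486.0, 321.0]]
drive_base [([277.0, 277.9], 0.67)] [[214.0, 146.0, 332.0, 337.0]]
deck [([282.3, 279.2], 0.83)] [[216.0, 142.0, 334.0, 338.0]]
flap [([220.5, 272.4], 0.56)] [[219.0, 144.0, 318.0, 229.0]]
grab_bar [([149.6, 262.1], 0.94)] [[215.0, 142.0, 320.0, 226.0]]
bench_block [] [[435.0, 172.0, 480.0, 219.0]]
hammer [([284.9, 150.5], 0.73)] [[116.0, 226.0, 171.0, 341.0]]
jar [([196.5, 172.4], 0.75)] [[149.0, 174.0, 183.0, 208.0]]
side 557.8404934939572 [0.466 1.13  0.791] [-0.017, 0.48, 0.877, -0.021] [-0.14313739  0.          0.          0.          0.        ]
bowl [([372.9, 256.5], 0.61), ([223.7, 359.5], 0.6)] [[340.0, 197.0, 377.0, 239.0]]
drive_base [([297.0, 347.3], 0.94)] [[256.0, 172.0, 406.0, 328.0]]
deck [([285.6, 349.4], 0.64), ([221.9, 355.9], 0.53)] [[254.0, 169.0, 406.0, 330.0]]
flap [([256.5, 302.3], 0.64)] [[253.0, 171.0, 307.0, 284.0]]
grab_bar [([187.5, 261.0], 0.61)] [[258.0, 176.0, 303.0, 279.0]]
bench_block [([217.2, 284.5], 0.92)] [[280.0, 198.0, 301.0, 222.0]]
hammer [([387.8, 357.5], 0.84)] [[292.0, 362.0, 418.0, 422.0]]
jar [([371.8, 255.7], 0.94)] [[236.0, 335.0, 270.0, 384.0]]
{'clock': 1.7, 'q': [1.265, 0.689, -0.195, 1.565, 0.157, 0.903, -0.215], 'qd': [0.001, -0.001, 0.0, -0.0, 0.002, 0.001, 0.001], 'joint_torque': [-0.0, -52.749, -1.267, -15.375, -0.052, -0.001, 0.0], 'tool_pos': [0.208, -0.589, 0.239], 'eef_rot': [0.986, 0.169, 0.0, 0.0], 'contact_force': [-0.176, 0.728, -0.859], 'moment': [0.015, -0.003, 0.0], 'opening': 1.001}
```

View pics/top0.png

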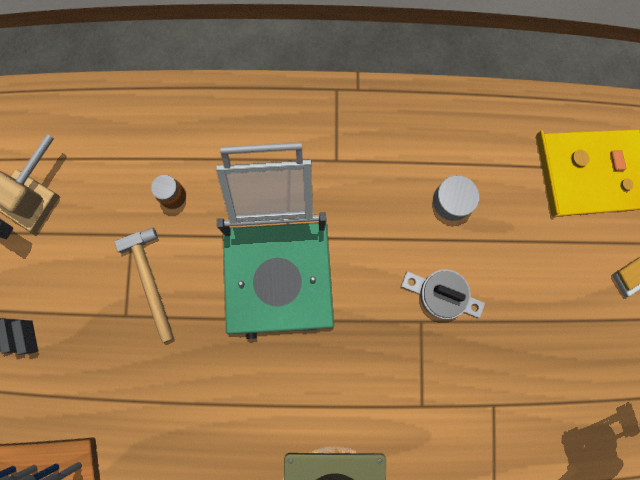

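View pics/side0.png

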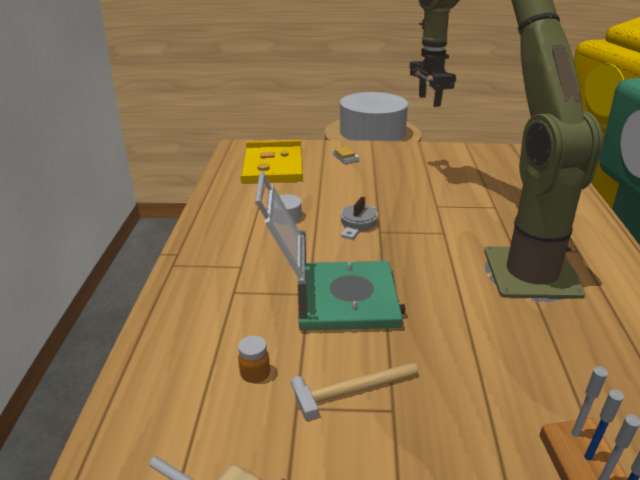

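Run:
```python
from h import *
s=cam('top'); I=s['img']
a=cv2.resize(I[262:330,395:495],None,fx=6,fy=6,interpolation=cv2.INTER_CUBIC)
b=cv2.resize(I[255:310,225:330],None,fx=5.714,fy=5.714,interpolation=cv2.INTER_CUBIC)[:190]
cv2.imwrite('pics/crop1.png',np.vstack([a,b[:, :600]])[:,:,::-1])
# pegs: non-green pixels on deck
f=I.astype(int)
for c in((241,284),(313,280)):
    x,y=c; w=f[y-8:y+9,x-8:x+9]; m=(w[:,:,0]>w[:,:,1]*0.75)&(w.sum(2)>250)
    v,u=np.nonzero(m); print('peg',m.sum(),x-8+u.mean(),y-8+v.mean(),atz(s,(x-8+u.mean(),y-8+v.mean()),.048))
# bowl: gray pixels
w=f[262:325,398:492]; hs=cv2.cvtColor(I[262:325,398:492],cv2.COLOR_RGB2HSV)
m=((hs[:,:,1]<50)).astype(np.uint8)
for row in m[::2]: print(''.join('.#'[k] for k in row))
for l,z in(('bowl',0.),('deck',.035),('jar',0.),('hammer',.0)):
    o=r.spot_point(l,'top')
    if o: v,u=o[0]['location']; print(l,np.round(atz(s,(u,v),z),4))
```

```text
peg 19 240.10526315789474 282.57894736842104 [0.44305465 0.19695434 0.048     ]
peg 20 312.55 278.5 [0.45371168 0.05070962 0.048     ]
..............................................................................................
..............................................................................................
..............................................................................................
..............................................................................................
.........................................#############........................................
........###.........................######################....................................
........########.................#############################................................
.......##############..........#################################..............................
......####################...#####################################............................
.....#####.......###################################################..........................
.....#####.....
[... 1490 characters left out ...]
####..........
..................................#############################.........###########...........
.....................................######################.................######............
............................................#########.........................................
..............................................................................................
..............................................................................................
..............................................................................................
bowl [ 0.4269 -0.2213  0.    ]
deck [0.4482 0.1235 0.035 ]
jar [0.6359 0.3625 0.    ]
hammer [0.4349 0.389  0.    ]
```

View pics/crop1.png

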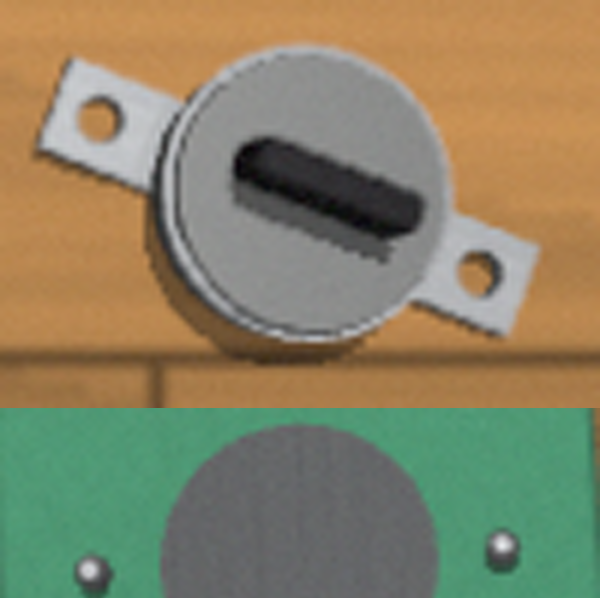

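Run:
```python
from h import *
s=cam('top'); f6=lambda x,y:(395+(x+.5)/6-.5,262+(y+.5)/6-.5); f5=lambda x,y:(225+(x+.5)/5.714-.5,255+(y-408+.5)/5.714-.5)
A=atz(s,f6(101,118),.009);B=atz(s,f6(478,273),.009)
print('holes',A,B,np.linalg.norm(A-B),'mid',(A+B)/2,'yaw ydir',np.degrees(np.arctan2(*(A-B)[1::-1])))
F1=atz(s,f6(240,155),.071);F2=atz(s,f6(418,213),.071);print('fin',F1,F2,(F1+F2)/2,np.degrees(np.arctan2(*(F1-F2)[1::-1])))
P=atz(s,f5(92,570),.052);Q=atz(s,f5(501,547),.052)
print('pegs',P,Q,np.linalg.norm(P-Q),'mid',(P+Q)/2,'ydir',np.degrees(np.arctan2(*(P-Q)[1::-1])))
M=R.from_quat(r.get_state()['eef_rot']).as_matrix(); print(M.round(3))
th=np.degrees(np.arctan2(*(P-Q)[1::-1]))-90; Rz=R.from_euler('z',th,degrees=True).as_matrix(); o=(P+Q)/2; o[2]=0.; o=o+Rz@[.01,0,0]
for a in(2.0,1.571):
    d=np.array([-np.cos(a),0,np.sin(a)]); bar=o+Rz@(np.array([.1,0,.118])+.19*d); print('bar',a,bar)
    if a==2: print(proj(s,[bar+Rz@[0,.06,0],bar-Rz@[0,.06,0]]))
```

```text
holes [ 0.45449953 -0.15917666  0.009     ] [ 0.40047902 -0.29408396  0.009     ] 0.14532100665557077 mid [ 0.42748927 -0.22663031  0.009     ] yaw ydir 68.177506294432
fin [ 0.43641186 -0.19235556  0.071     ] [ 0.41748862 -0.25240723  0.071     ] [ 0.42695024 -0.2223814   0.071     ] 72.50953229235512
pegs [0.44198204 0.19516574 0.052     ] [0.45245461 0.05129361 0.052     ] 0.14425278223438448 mid [0.44721832 0.12322967 0.052     ] ydir 94.16326400080361
[[ 0.943  0.333  0.   ]
 [ 0.333 -0.943 -0.   ]
 [ 0.     0.    -1.   ]]
bar 2.0 [0.63578732 0.13695576 0.29076651]
[[224.04395368 150.25493471]
 [298.96111297 146.09397925]]
bar 1.571 [0.55696665 0.13121834 0.308     ]
```

```bash
python3 -m jog '[{"translation":[0.3,-0.25,0],"twist":0,"claw":60},{"translation":[0.6,-0.5,0],"twist":0,"claw":60},{"translation":[0.6,-0.5,0],"twist":0,"claw":60},{"translation":[0.6,-0.5,0],"twist":0,"claw":60},{"translation":[0.6,-0.5,0],"twist":0,"claw":60},{"translation":[0.6,-0.5,0],"twist":0,"claw":60},{"translation":[0.6,-0.5,0],"twist":0,"claw":60},{"translation":[0.6,-0.5,0],"twist":0,"claw":60},{"translation":[0.6,-0.5,0],"twist":0,"claw":60},{"translation":[0.6,-0.5,0],"twist":0,"claw":60},{"translation":[0.6,-0.5,0],"twist":0,"claw":60},{"translation":[0.6,-0.5,0],"twist":0,"claw":60},{"translation":[0.6,-0.5,0],"twist":0,"claw":60},{"translation":[0.6,-0.5,0],"twist":0,"claw":60},{"translation":[0.1,0,0],"twist":-1,"claw":60},{"translation":[0,0,0],"twist":-1,"claw":60},{"translation":[0,0,0],"twist":-1,"claw":60},{"translation":[0,0,0],"twist":-1,"claw":60},{"translation":[0,0,0],"twist":-1,"claw":60},{"translation":[0,0,0],"twist":-1,"claw":60}]' 25
cat > go.py <<'E'
import sys
from h import *
# usage: x y z ydir(deg): prints units needed (translation in tool axes AFTER twist, and before)
x,y,z,a=map(float,sys.argv[1:5])
st=r.get_state(); M=R.from_quat(st['eef_rot']).as_matrix(); d=np.array([x,y,z])-st['tool_pos']
ya=np.degrees(np.arctan2(M[1,1],M[0,1])); dt=(a-ya+90)%180-90
print('pos',np.round(st['tool_pos'],4),'ydir',ya.round(2),'tilt',M[:,2].round(3),'open',st['opening'],'F',np.round(st['contact_force'],1),'t',st['clock'])
print('twist units',-dt/6,'trans(now axes)',(M.T@d/.04).round(3),'after twist',((M@R.from_euler('z',-dt,degrees=True).as_matrix()).T@d/.04).round(3))
E
python3 go.py .4275 -.226 .037 -21
```

```text
clock: 3.67
tool_pos: [0.4278, -0.2254, 0.2389]
eef_rot: [0.884, 0.468, 0.0, 0.0]
contact_force: [0.1, -0.7, -1.2]
opening: 0.599
pos [ 0.4278 -0.2254  0.2389] ydir -34.23 tilt [ 0. -0. -1.] open 0.5991173257660642 F [ 0.1 -0.7 -1.2] t 3.6667
twist units -2.2047585434798407 trans(now axes) [-0.015 -0.     5.048] after twist [-1.500e-02 -4.000e-03  5.048e+00]
```

```bash
python3 -m jog '[{"translation":[0,0,0.4],"twist":-0.7,"claw":60},{"translation":[0,0,0.7],"twist":-0.7,"claw":60},{"translation":[0,0,0.7],"twist":-0.7,"claw":60},{"translation":[0,0,0.7],"twist":0,"claw":60},{"translation":[0,0,0.6],"twist":0,"claw":60},{"translation":[0,0,0.5],"twist":0,"claw":60},{"translation":[0,0,0.4],"twist":0,"claw":60},{"translation":[0,0,0.4],"twist":0,"claw":60},{"translation":[0,0,0.3],"twist":0,"claw":60},{"translation":[0,0,0.22],"twist":0,"claw":60},{"translation":[0,0,0],"twist":0,"claw":60}]' 25
python3 - <<'E'
from h import *
for n in('top','side'):
    s=cam(n); p=(446,290) if n=='top' else (359,215)
    I=s['img'][p[1]-60:p[1]+60,p[0]-70:p[0]+70]; cv2.imwrite('pics/%s_g.png'%n,cv2.resize(I,None,fx=2.8,fy=2.8,interpolation=cv2.INTER_CUBIC)[:,:,::-1])
cv2.imwrite('pics/g.png',np.hstack([cv2.imread('pics/top_g.png'),cv2.imread('pics/side_g.png')]))
E
python3 go.py .4275 -.226 .042 -21.5
```

```text
clock: 4.58
tool_pos: [0.4273, -0.225, 0.0406]
eef_rot: [0.829, 0.56, -0.001, -0.001]
contact_force: [-0.7, 0.1, 0.9]
opening: 0.604
pos [ 0.4278 -0.2254  0.042 ] ydir -21.92 tilt [ 0. -0. -1.] open 0.6008002144141579 F [ 0.4 -0.6  0.7] t 4.6833
twist units -0.07027522009887595 trans(now axes) [-0.016 -0.001  0.001] after twist [-0.016 -0.001  0.001]
```

View pics/g.png

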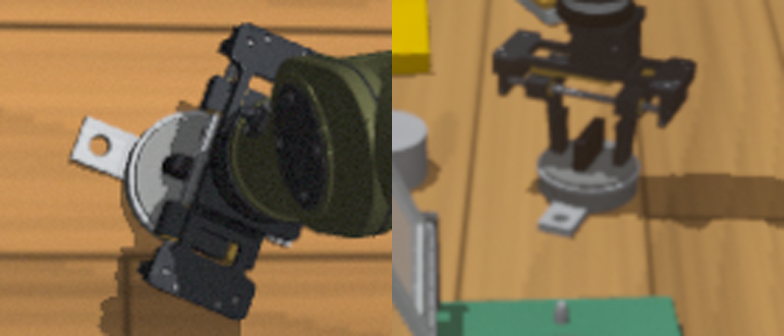

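```bash
python3 -m jog '[{"translation":[0,0,0],"twist":0,"claw":0},{"translation":[0,0,0],"twist":0,"claw":0},{"translation":[0,0,0],"twist":0,"claw":0},{"translation":[0,0,0],"twist":0,"claw":0},{"translation":[0,0,0],"twist":0,"claw":0},{"translation":[0,0,0],"twist":0,"claw":0},{"translation":[0,0,-0.1],"twist":0,"claw":0},{"translation":[0,0,-0.3],"twist":0,"claw":0},{"translation":[0,0,-0.5],"twist":0,"claw":0},{"translation":[0,0,-0.5],"twist":0,"claw":0},{"translation":[0,0,-0.5],"twist":0,"claw":0},{"translation":[0,0,-0.4],"twist":0,"claw":0},{"translation":[0,0,-0.3],"twist":0,"claw":0},{"translation":[0,0,0],"twist":0,"claw":0},{"translation":[0,0,0],"twist":0,"claw":0}]' 40
python3 go.py .4472 .1232 .145 4.2
```

```text
clock: 5.93
tool_pos: [0.4269, -0.2254, 0.1458]
eef_rot: [0.829, 0.56, -0.0, -0.0]
contact_force: [0.6, -0.4, -6.2]
opening: 0.153
pos [ 0.4269 -0.2254  0.1458] ydir -21.95 tilt [-0.001  0.    -1.   ] open 0.15310378061250304 F [ 0.6 -0.4 -6.2] t 5.9333
twist units -4.358098991775575 trans(now axes) [ 8.273 -2.787  0.021] after twist [8.655 1.144 0.021]
```

```bash
python3 -m jog '[{"translation":[0,0,0],"twist":-0.56,"claw":0},{"translation":[0,0,0],"twist":-0.9,"claw":0},{"translation":[0,0,0],"twist":-0.9,"claw":0},{"translation":[0,0,0],"twist":-0.9,"claw":0},{"translation":[0,0,0],"twist":-0.7,"claw":0},{"translation":[0,0,0],"twist":-0.4,"claw":0},{"translation":[0.3,0.04,0],"twist":0,"claw":0},{"translation":[0.6,0.08,0],"twist":0,"claw":0},{"translation":[0.8,0.1,0],"twist":0,"claw":0},{"translation":[0.8,0.1,0],"twist":0,"claw":0},{"translation":[0.8,0.1,0],"twist":0,"claw":0},{"translation":[0.8,0.1,0],"twist":0,"claw":0},{"translation":[0.8,0.1,0],"twist":0,"claw":0},{"translation":[0.8,0.1,0],"twist":0,"claw":0},{"translation":[0.8,0.1,0],"twist":0,"claw":0},{"translation":[0.7,0.1,0],"twist":0,"claw":0},{"translation":[0.6,0.1,0],"twist":0,"claw":0},{"translation":[0.5,0.1,0],"twist":0,"claw":0},{"translation":[0.35,0.02,0],"twist":0,"claw":0},{"translation":[0,0,0],"twist":0,"claw":0}]'
python3 - <<'E'
from h import *
s=cam('top','t2.png'); I=s['img'][230:330,205:345]; cv2.imwrite('pics/t2c.png',cv2.resize(I,None,fx=5.6,fy=5.6,interpolation=cv2.INTER_CUBIC)[:,:,::-1])
s=cam('side','s2.png'); I=s['img'][180:330,260:430]; cv2.imwrite('pics/s2c.png',cv2.resize(I,None,fx=4,fy=4,interpolation=cv2.INTER_CUBIC)[:,:,::-1])
E
python3 go.py .4472 .1232 .145 4.2
```

```text
clock: 7.6
tool_pos: [0.447, 0.1276, 0.1449]
eef_rot: [0.678, 0.735, 0.001, -0.001]
contact_force: [-0.1, 0.3, -5.3]
opening: 0.155
pos [0.4464 0.1226 0.1448] ydir 4.31 tilt [-0.003 -0.002 -1.   ] open 0.15519645333942575 F [-0.5 -0.7 -6.1] t 7.7
twist units 0.01779507917266206 trans(now axes) [ 0.013  0.021 -0.005] after twist [ 0.013  0.021 -0.005]
```

View pics/t2c.png

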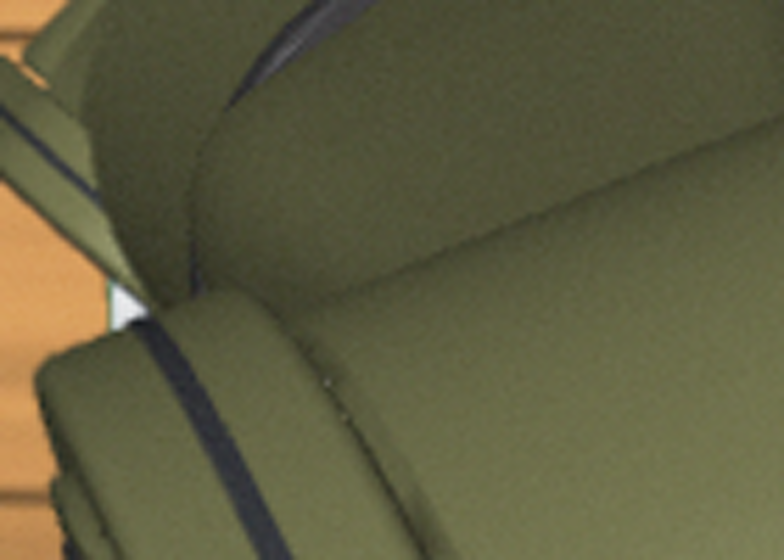

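View pics/s2c.png

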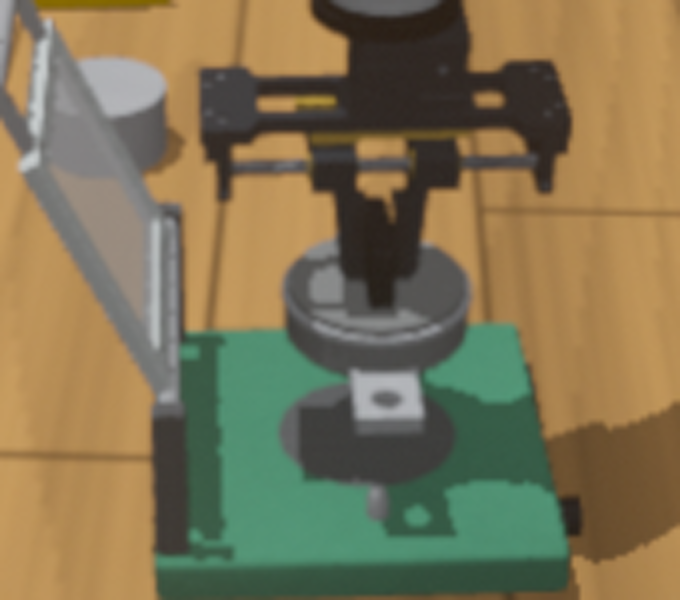

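Run:
```python
from h import *
s=cam('side'); f=lambda x,y:(260+(x+.5)/4-.5,180+(y+.5)/4-.5)
H=atz(s,f(388,399),.1115);P=atz(s,f(378,489),.0525);P0=atz(s,f(377,516),.035)
print('hole',H,'peg',P,P0,'d',H-P)
st=r.get_state(); M=R.from_quat(st['eef_rot']).as_matrix(); yb=M[:,0]; c=np.array(st['tool_pos'])
print('hole pred. if centred',c+.073*yb,c)
print('network', [ (l,[(np.round(x['location'],1).tolist(),round(x['confidence'],2)) for x in r.spot_point(l,'side')[:2]]) for l in('bowl','deck')])
```

```text
hole [0.43945404 0.19454466 0.1115    ] peg [0.44298082 0.19481858 0.0525    ] [0.44302555 0.19594551 0.035     ] d [-0.00352679 -0.00027392  0.059     ]
hole pred. if centred [0.44107065 0.19439034 0.14478283] [0.44642591 0.12158722 0.1449472 ]
network [('bowl', [([262.5, 351.1], 0.71)]), ('deck', [([286.2, 350.7], 0.7)])]
```

```bash
python3 -m jog '[{"translation":[0.02,0.06,0.2],"twist":0,"claw":0},{"translation":[0,0,0.4],"twist":0,"claw":0},{"translation":[0,0,0.3],"twist":0,"claw":0},{"translation":[0,0,0.17],"twist":0,"claw":0},{"translation":[0,0,0],"twist":0,"claw":0},{"translation":[0,0,0],"twist":0,"claw":0},{"translation":[0,0,0],"twist":0,"claw":0}]'
python3 - <<'E'
from h import *
s=cam('side','s3.png'); I=s['img'][240:320,300:400]; cv2.imwrite('pics/s3c.png',cv2.resize(I,None,fx=7,fy=7,interpolation=cv2.INTER_CUBIC)[:,:,::-1])
E
python3 go.py .4472 .1232 .145 4.2
```

```text
clock: 8.43
tool_pos: [0.4502, 0.124, 0.1034]
eef_rot: [0.681, 0.733, 0.0, 0.0]
contact_force: [-0.2, -1.0, -6.9]
opening: 0.156
pos [0.4503 0.1241 0.1036] ydir 4.22 tilt [ 0.001  0.    -1.   ] open 0.15789681443849898 F [-0.1  0.7 -6.2] t 8.4833
twist units 0.0025838105425487847 trans(now axes) [-0.016 -0.078 -1.036] after twist [-0.016 -0.078 -1.036]
```

View pics/s3c.png

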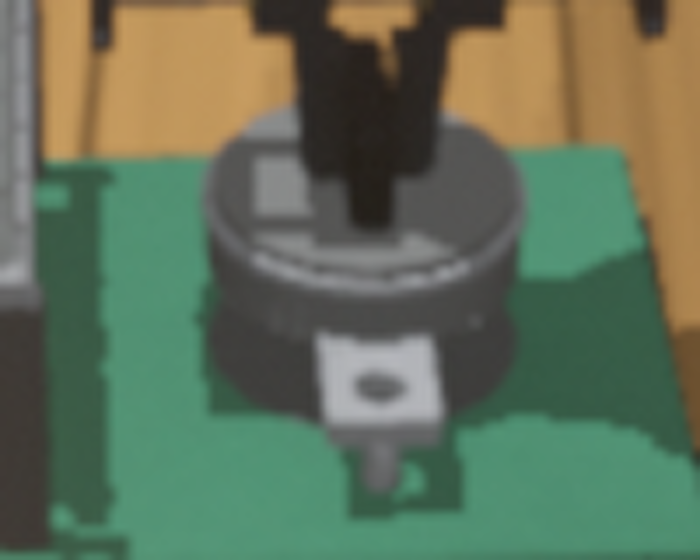

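Run:
```python
from h import *
s=cam('side'); f=lambda x,y:(300+(x+.5)/7-.5,240+(y+.5)/7-.5)
zb=.1036-.042
H=atz(s,f(380,386),zb+.009);P=atz(s,f(380,487),.035);P2=atz(s,f(380,465),.041)
print('hole',H,'peg',P,P2)
```

```text
hole [0.44404844 0.19345662 0.0706    ] peg [0.44306644 0.19770257 0.035     ] [0.44322903 0.19446939 0.041     ]
```

```bash
python3 -m jog '[{"translation":[0.025,-0.015,0.1],"twist":0,"claw":0},{"translation":[0,0,0.1],"twist":0,"claw":0},{"translation":[0,0,0.1],"twist":0,"claw":0},{"translation":[0,0,0.1],"twist":0,"claw":0},{"translation":[0,0,0],"twist":0,"claw":0},{"translation":[0,0,0],"twist":0,"claw":0}]'
python3 go.py .4472 .1232 .077 4.2
```

```text
clock: 9.03
tool_pos: [0.449, 0.1249, 0.0867]
eef_rot: [0.68, 0.733, -0.0, -0.0]
contact_force: [0.3, 0.2, -5.8]
opening: 0.155
pos [0.449  0.1249 0.0867] ydir 4.24 tilt [-0.001 -0.    -1.   ] open 0.15498779189460235 F [ 0.3  0.2 -5.8] t 9.0333
twist units 0.006739640224893151 trans(now axes) [-0.039 -0.048  0.244] after twist [-0.039 -0.048  0.244]
```

```bash
python3 -m jog '[{"translation":[0,0,0.06],"twist":0,"claw":0},{"translation":[0,0,0.06],"twist":0,"claw":0},{"translation":[0,0,0.06],"twist":0,"claw":0},{"translation":[0,0,0.06],"twist":0,"claw":0},{"translation":[0,0,0.02],"twist":0,"claw":0},{"translation":[0,0,0],"twist":0,"claw":0},{"translation":[0,0,0],"twist":0,"claw":0}]'
python3 go.py .4472 .1232 .077 4.2
```

```text
clock: 9.62
tool_pos: [0.4493, 0.1249, 0.0772]
eef_rot: [0.681, 0.733, 0.0, 0.0]
contact_force: [-1.0, 0.1, 4.0]
opening: 0.151
pos [0.4493 0.1249 0.0772] ydir 4.23 tilt [ 0.001 -0.    -1.   ] open 0.15105594142102505 F [-1.   0.1  4. ] t 9.6167
twist units 0.005531542203331223 trans(now axes) [-0.04  -0.055  0.006] after twist [-0.04  -0.055  0.006]
```

```bash
python3 -m jog '[{"translation":[0,0,0],"twist":0,"claw":45},{"translation":[0,0,0],"twist":0,"claw":45},{"translation":[0,0,0],"twist":0,"claw":45},{"translation":[0,0,0],"twist":0,"claw":45},{"translation":[0,0,-0.2],"twist":0,"claw":45},{"translation":[0,0,-0.4],"twist":0,"claw":45},{"translation":[0,0,-0.6],"twist":0,"claw":45},{"translation":[0,0,-0.8],"twist":0,"claw":45},{"translation":[0,0,-0.8],"twist":0,"claw":45},{"translation":[0,0,-0.8],"twist":0,"claw":45},{"translation":[0,0,-0.8],"twist":0,"claw":45},{"translation":[0,0,-0.8],"twist":0,"claw":45},{"translation":[0,0,-0.8],"twist":0,"claw":45},{"translation":[0,0,-0.6],"twist":0,"claw":45},{"translation":[0,0,-0.4],"twist":0,"claw":45},{"translation":[0,0,0],"twist":0,"claw":45}]'
python3 - <<'E'
from h import *
s=cam('side','s4.png'); t=cam('top')
I=s['img'][160:340,230:420]; cv2.imwrite('pics/s4c.png',cv2.resize(I,None,fx=3.3,fy=3.3,interpolation=cv2.INTER_CUBIC)[:,:,::-1])
print('bar tri',tri(t,(262.1,149.6),s,(261.0,187.5)))
for l in('bowl','deck','grab_bar'): print(l,[(np.round(x['location'],1).tolist(),round(x['confidence'],2)) for x in r.spot_point(l,'side')[:2]])
E
python3 go.py .6376 .1387 .335 4.2
```

```text
clock: 10.95
tool_pos: [0.4505, 0.1258, 0.3604]
eef_rot: [0.681, 0.733, 0.003, 0.002]
contact_force: [-0.2, 0.2, 0.1]
opening: 0.453
bar tri [0.63444873 0.13594062 0.28991265]
bowl [([290.2, 348.3], 0.64)]
deck [([284.8, 351.7], 0.8)]
grab_bar [([185.6, 260.2], 0.96)]
pos [0.4483 0.1245 0.3555] ydir 4.24 tilt [-0.003 -0.001 -1.   ] open 0.45168353734346894 F [ 1.2 -0.1 -0.2] t 11.2
twist units 0.007105967565692595 trans(now axes) [0.005 4.747 0.498] after twist [0.008 4.747 0.498]
```

View pics/s4c.png

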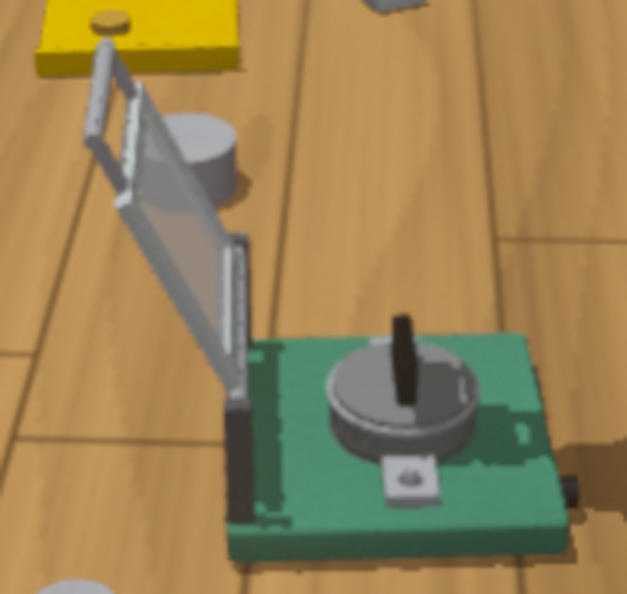

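```bash
python3 -m jog '[{"translation":[0,0.2,0],"twist":0,"claw":55},{"translation":[0,0.4,0],"twist":0,"claw":55},{"translation":[0,0.6,0],"twist":0,"claw":55},{"translation":[0,0.6,0],"twist":0,"claw":55},{"translation":[0,0.6,0],"twist":0,"claw":55},{"translation":[0,0.6,0],"twist":0,"claw":55},{"translation":[0,0.6,0],"twist":0,"claw":55},{"translation":[0,0.5,0],"twist":0,"claw":55},{"translation":[0,0.4,0],"twist":0,"claw":55},{"translation":[0,0.2,0],"twist":0,"claw":55},{"translation":[0,0,0],"twist":0,"claw":55},{"translation":[0,0,0.3],"twist":0,"claw":55},{"translation":[0,0,0.5],"twist":0,"claw":55},{"translation":[0,0,0.4],"twist":0,"claw":55},{"translation":[0,0,0],"twist":0,"claw":55},{"translation":[0,0,0],"twist":0,"claw":55}]'
python3 go.py .6365 .138 .271 4.2
python3 - <<'E'
from h import *
s=cam('side','s5.png')
I=s['img'][110:260,200:340]; cv2.imwrite('pics/s5c.png',cv2.resize(I,None,fx=4,fy=4,interpolation=cv2.INTER_CUBIC)[:,:,::-1])
E
```

```text
clock: 12.53
tool_pos: [0.6359, 0.1386, 0.3078]
eef_rot: [0.68, 0.733, -0.001, -0.001]
contact_force: [0.3, -0.5, 0.7]
opening: 0.547
pos [0.6359 0.1386 0.3078] ydir 4.25 tilt [-0.003 -0.001 -1.   ] open 0.5466120791382196 F [ 0.3 -0.5  0.7] t 12.5333
twist units 0.00860321557519228 trans(now axes) [-0.015  0.016  0.919] after twist [-0.015  0.016  0.919]
```

View pics/s5c.png

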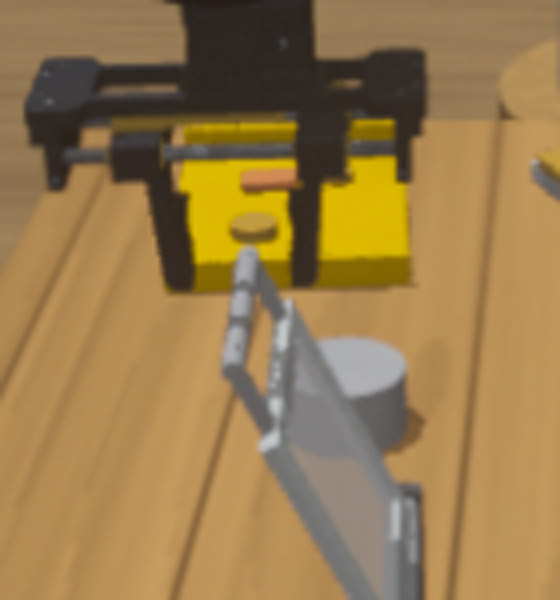

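```bash
python3 -m jog '[{"translation":[0,0,0.2],"twist":0,"claw":55},{"translation":[0,0,0.3],"twist":0,"claw":55},{"translation":[0,0,0.3],"twist":0,"claw":55},{"translation":[0,0,0.1],"twist":0,"claw":55},{"translation":[0,0,0],"twist":0,"claw":55},{"translation":[0,0,0],"twist":0,"claw":30},{"translation":[0,0,0],"twist":0,"claw":24},{"translation":[0,0,0],"twist":0,"claw":20},{"translation":[0,0,0],"twist":0,"claw":16},{"translation":[0,0,0],"twist":0,"claw":12},{"translation":[0,0,0],"twist":0,"claw":8},{"translation":[0,0,0],"twist":0,"claw":0},{"translation":[0,0,0],"twist":0,"claw":0},{"translation":[0,0,0],"twist":0,"claw":0},{"translation":[0,0,0],"twist":0,"claw":0}]' 12
python3 go.py .6365 .138 .271 4.2
```

```text
clock: 13.83
tool_pos: [0.6371, 0.1389, 0.273]
eef_rot: [0.681, 0.733, 0.0, 0.0]
contact_force: [1.2, -0.2, 2.3]
opening: 0.124
pos [0.6371 0.1389 0.273 ] ydir 4.22 tilt [ 0.001  0.    -1.   ] open 0.12408624509236313 F [ 1.2 -0.2  2.3] t 13.8333
twist units 0.004133211428962132 trans(now axes) [-0.021 -0.017  0.051] after twist [-0.021 -0.017  0.051]
```

```bash
python3 -m jog '[{"translation":[0,-0.03,-0.015],"twist":0,"claw":0},{"translation":[0,-0.045,-0.02],"twist":0,"claw":0},{"translation":[0,-0.053,-0.02],"twist":0,"claw":0},{"translation":[0,-0.11,-0.044],"twist":0,"claw":0},{"translation":[0,-0.11,-0.044],"twist":0,"claw":0},{"translation":[0,-0.114,-0.037],"twist":0,"claw":0},{"translation":[0,-0.114,-0.037],"twist":0,"claw":0},{"translation":[0,-0.114,-0.033],"twist":0,"claw":0},{"translation":[0,-0.114,-0.033],"twist":0,"claw":0},{"translation":[0,-0.116,-0.026],"twist":0,"claw":0},{"translation":[0,-0.116,-0.026],"twist":0,"claw":0},{"translation":[0,-0.116,-0.021],"twist":0,"claw":0},{"translation":[0,-0.08,-0.014],"twist":0,"claw":0},{"translation":[0,-0.036,-0.007],"twist":0,"claw":0},{"translation":[0,0,0],"twist":0,"claw":0},{"translation":[0,0,0],"twist":0,"claw":0}]'
python3 go.py .558 .132 .289 4.2
python3 - <<'E'
from h import *
s=cam('side','s6.png')
I=s['img'][120:340,230:420]; cv2.imwrite('pics/s6c.png',cv2.resize(I,None,fx=2.7,fy=2.7,interpolation=cv2.INTER_CUBIC)[:,:,::-1])
E
```

```text
clock: 15.17
tool_pos: [0.5853, 0.1348, 0.2868]
eef_rot: [0.68, 0.733, -0.001, -0.001]
contact_force: [-0.7, 1.0, -9.7]
opening: 0.124
pos [0.5853 0.1348 0.2868] ydir 4.24 tilt [-0.002 -0.001 -1.   ] open 0.12426255285236686 F [-0.7  1.  -9.7] t 15.1667
twist units 0.006692216455576272 trans(now axes) [-0.02  -0.686 -0.053] after twist [-0.021 -0.686 -0.053]
```

View pics/s6c.png

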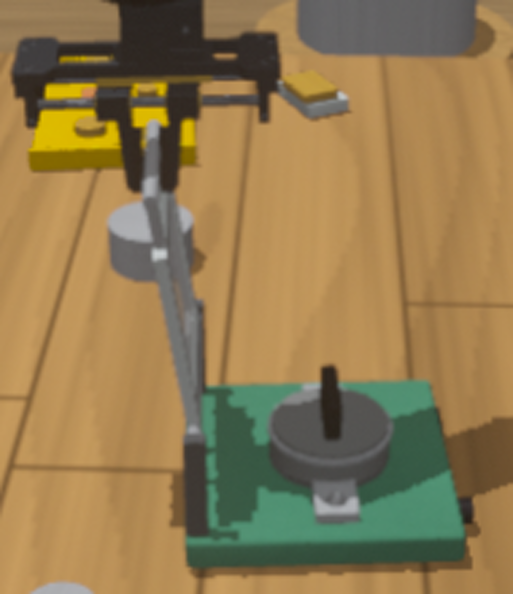

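```bash
python3 -m jog '[{"translation":[0,-0.04,0],"twist":0,"claw":0},{"translation":[0,-0.08,0],"twist":0,"claw":0},{"translation":[0,-0.1,0],"twist":0,"claw":0},{"translation":[0,-0.1,0],"twist":0,"claw":0},{"translation":[0,-0.1,0],"twist":0,"claw":0},{"translation":[0,-0.1,0],"twist":0,"claw":0},{"translation":[0,-0.08,0],"twist":0,"claw":0},{"translation":[0,-0.05,0],"twist":0,"claw":0},{"translation":[0,-0.03,0],"twist":0,"claw":0},{"translation":[0,0,0],"twist":0,"claw":0},{"translation":[0,0,0],"twist":0,"claw":0},{"translation":[0,0,0],"twist":0,"claw":0},{"translation":[0,0,0],"twist":0,"claw":0},{"translation":[0,0,0],"twist":0,"claw":0},{"translation":[0,0,0],"twist":0,"claw":0}]'
python3 go.py .558 .132 .289 4.2
python3 - <<'E'
from h import *
s=cam('side','s7.png')
I=s['img'][120:340,230:420]; cv2.imwrite('pics/s7c.png',cv2.resize(I,None,fx=2.7,fy=2.7,interpolation=cv2.INTER_CUBIC)[:,:,::-1])
for l in('bowl','deck','grab_bar','flap'): print(l,[(np.round(x['location'],1).tolist(),round(x['confidence'],2)) for x in r.spot_point(l,'side')[:2]])
E
```

```text
clock: 16.47
tool_pos: [0.5595, 0.133, 0.2882]
eef_rot: [0.681, 0.733, 0.0, 0.0]
contact_force: [1.8, -2.7, 2.6]
opening: 0.127
pos [0.5595 0.133  0.2882] ydir 4.21 tilt [ 0.001 -0.    -1.   ] open 0.12709329687176563 F [ 1.8 -2.7  2.6] t 16.4667
twist units 0.0020365260200871185 trans(now axes) [-0.022 -0.039 -0.019] after twist [-0.022 -0.039 -0.019]
bowl [([287.3, 348.9], 0.68)]
deck [([287.1, 350.1], 0.63)]
grab_bar [([180.9, 297.9], 0.57)]
flap [([257.3, 300.6], 0.8)]
```

View pics/s7c.png

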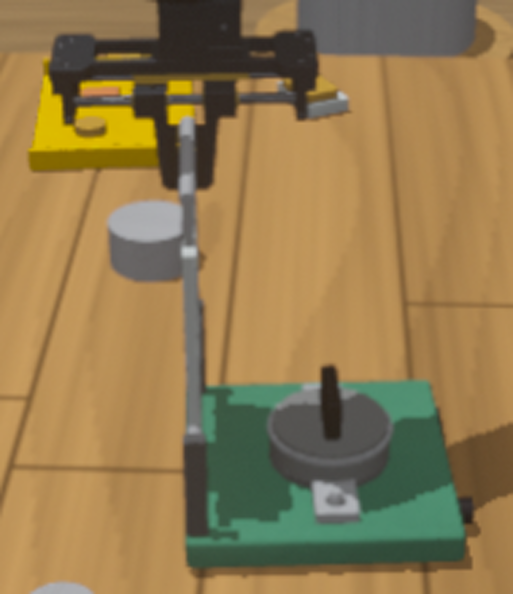

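```bash
python3 -m jog '[{"translation":[0,-0.02,0],"twist":0,"claw":0},{"translation":[0,0,0],"twist":0,"claw":0},{"translation":[0,0,0],"twist":0,"claw":0},{"translation":[0,0,0],"twist":0,"claw":0},{"translation":[0,0,0],"twist":0,"claw":0},{"translation":[0,0,0],"twist":0,"claw":0},{"translation":[0,0,0],"twist":0,"claw":0},{"translation":[0,0,0],"twist":0,"claw":0}]'
python3 - <<'E'
from h import *
s=cam('side'); b=np.array([.5585,.1328,0]); u=np.array([-.0735,.997,0])
f=lambda c:((np.array(c)-[230,120]+.5)*2.7-.5).round(0)
for a in (1.5,1.571,1.64):
    for rad in(0.0,.19):
        print(a,rad,f(proj(s,[b+u*.075+np.array([-np.cos(a)*rad,0,.118+np.sin(a)*rad])])[0]))
st=r.get_state(); print(np.round(st['qd'],4),st['opening'],st['contact_force'])
E
```

```text
clock: 17.38
tool_pos: [0.5584, 0.1329, 0.2881]
eef_rot: [0.681, 0.733, 0.0, 0.0]
contact_force: [0.3, -3.4, 6.1]
opening: 0.123
1.5 0.0 [193. 431.]
1.5 0.19 [206. 209.]
1.571 0.0 [193. 431.]
1.571 0.19 [186. 208.]
1.64 0.0 [193. 431.]
1.64 0.19 [168. 208.]
[ 0.0007  0.0011  0.001   0.0002  0.0003 -0.0005  0.0011] 0.12427195317265802 [ 0.03323535 -3.83273484  4.8043562 ]
```

```bash
python3 -c "
from plant import r
print(r.finish_job()); s=r.get_state(); print(s['clock'],s['tool_pos'],s['opening'])"
```

```text
the job is handed in; nothing more can be done
None
the job is handed in; nothing more can be done
```

I set the bowl over both pegs and let go of it. Then I gripped the flap's grab bar, swung the flap up along its arc, and handed the job in at about 17.5 s with the fingers still holding it upright at 12 N.

**Bowl:** on the way down it met resistance only at the expected seated height. In the last picture it sits level with a peg showing in the near lug hole. The far lug is hidden in that view.

**Flap:** the near end of the bar shows at about pixel column 187 in the picture taken just before a final 0.8 mm nudge. The calibration predicts column 186 for upright. The arm's final position, about 0.5585 m ahead of the robot, is within 1 mm of the two hinge positions I worked out (0.558 and 0.559 m). The joint speeds were near zero and the opening showed the bar still gripped.

**Disagreements and gaps:**
- The two cameras and the arm's own position differed by 1–3 mm on where the bowl and pegs were. That was within the lead-in of the pegs.
- Partway through the swing I was lifting slightly more than the bar rises, and the wrist force reached about 10 N. I stopped raising the tool and it eased.
- The block stayed put in the side views. I didn't look at the hammer and jar again, but the arm never went near them.

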